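# Fit the air outlet riser and turn the air on

## Task

Take the riser with the quick-release coupling out of the wooden rack and push its tube straight down into the open push-fit port of the bench air manifold, past the teeth and the seal until it is fully home on the stop, without ramming it. Only then turn the air on by swinging the valve lever round fully open, and leave the other push-in pieces and the things on the bench where they are.

Things in the scene. Friction and masses are not known exactly. Their poses are not given: they have to be found in the camera images.
- riser: Air outlet riser, loose, 160 g, tallest piece in the rack: rigid aluminium tube, 16 mm in diameter and 80 mm long, with a coaxial steel quick-release coupling on top: hexagon from 80 to 90 mm, eight-sided sleeve, 26 mm across flats, from 90 to 122 mm (grip it here, at 106 mm; flats face x, y and the diagonals), 20 mm nose to 130 mm. Origin: centre of the tube's lower end; z runs up the tube.
- riser_tip (a point): Centre of the lower end of the riser's tube (same as the riser's origin). The last 3 mm of the tube taper to 12 mm diameter.
- rack: Light wooden block, fixed, 215 x 60 x 45 mm high, long side along its x. Three equal blind holes, 18 mm wide and 30 mm deep, at x = -65, 0 and +65 mm hold the riser and two shorter push-in pieces upright, in any order. Origin: centre of the underside.
- port: The one open push-fit fitting, fixed, in any of three places on the manifold bar (the other two are closed by a gauge and a flat-headed plug): black round body, 29 mm diameter, grey 24 mm release collar on top, 18 mm bore open upwards. Origin: centre of its underside on the bar; z up, mouth at z = 56 mm. Its inner stop breaks when the tube bears on it with over 25 N.
- port_mouth (a point): Centre of the port's mouth, 106 mm above the bench. Below it: teeth at 8 mm (push of 2 to 7 N), seal at 18 mm (5 to 16 N; the tube is through by 22 mm), then a steady drag of 3 to 11 N, then a rigid stop, unseen, at a depth that differs between fittings, 26 to 41 mm: only the rise in force tells it. The tube is home resting on it (within 1.5 mm) and stays when let go.
- manifold: Aluminium bar, fixed, 40 x 210 mm, top 50 mm above the bench, long side along its y. Fittings stand on it at y = -65, 0 and +65 mm, the tallest (the gauge) to 163 mm above the bench. A brass ball valve is in line at its +y end; a 22 mm steel supply pipe runs on along +y to y = 262 mm, top at 41 mm. Origin: under the bar's centre, on the bench.
- lever (a joint): Quarter-turn lever of the ball valve on a vertical stem: 0 = closed (points to the manifold's -x, across the pipe), 1.571 = fully open (points to the manifold's +y, along the pipe) at a hard stop; above 1.45 counts as open. Opens clockwise seen from above, needs about 0.3 N m (5 N at the sleeve), starts within 0.1 of closed, stays where it is left.
- lever_end (a point): Point in the lever's black sleeve on its centre line, 60 mm from the stem's axis, 68 mm above the bench. The sleeve is 16 mm wide, 10 mm high (63 to 73 mm above the bench) and reaches from 26 to 78 mm from the axis.
- valve_stem (a point): Point on the lever's vertical turning axis, 68 mm above the bench, at x = 0, y = 150 mm of the manifold. The stem's top is 75 mm above the bench, the brass body under it 48 mm.
- silencer: Push-in silencer standing in the rack, 85 mm tall, with a pointed sintered copper-brown head. Leave it. Origin: lower end of its tube.
- plug: Push-in blanking plug standing in the rack, 54 mm tall, with a flat 28 mm aluminium head. Leave it. Origin: lower end of its tube.
- spanner: Steel spanner, 180 mm, lying nearer the robot than the manifold. Leave it. Origin: its middle, on the bench.
- ply_box: Open finger-jointed plywood box, 75 mm cube, beyond the manifold. Leave it. Origin: centre of its underside.
- small_box: Open finger-jointed plywood box, 52 mm cube. Leave it. Origin: centre of its underside.
- drill: Cordless drill lying on its side, 66 mm high. Leave it. Origin: under its motor housing.
- steel_rule: Steel rule, 300 x 28 x 2 mm, lying beyond the supply pipe. Leave it. Origin: its middle.
- sanding_block: Cork sanding block, 112 x 66 x 32 mm, nearer the robot than the manifold. Leave it. Origin: centre of its underside.
- acrylic_offcut: White acrylic offcut, 85 x 60 x 5 mm, lying flat. Leave it. Origin: its middle.
There are look-alikes about, which are no part of the job. Leave any blue or purple look-alike of the riser alone.

How it is judged (in metres and radians):
On the way, in this order (a step that is already met when the one before it is completed fails the run):
1. the riser's tube is fully home in the port, within 1.5 mm of its stop (stop_c0 is the middle of the stop, 3 mm below its face) (z of stop_c0 in the frame of riser_tip above -0.0045 m and z of riser_tip in the frame of port_mouth below -0.024 m and horizontal distance between riser_tip and port_mouth below 0.003 m and angle between the z axis of riser and the z axis of port, either way round below 0.07 rad), for 0.2 s.
2. the valve lever is fully open (value of joint lever above 1.45 rad), for 0.2 s.
At the end, for the whole second after the job is handed in: The riser stands upright and at rest in the open port, its tube within 1.5 mm of the port's inner stop, and the valve lever is fully open (above 1.45 rad) (all of step 1 and value of joint lever above 1.45 rad and linear speed of riser below 0.02 m/s); the robot touches nothing.
It fails at once if the tube bears on the port's inner stop with more than 25 N (contact force between riser and stop_c0 above 25 N).
It fails at once if the silencer or the plug is moved by over 20 mm (distance of any of silencer, plug from where it was at the start of the episode above 0.02 m).
It fails at once if a thing lying on the bench is moved by over 30 mm (distance of any of spanner, ply_box, small_box, drill, steel_rule, sanding_block, acrylic_offcut from where it was at the start of the episode above 0.03 m).
It also fails if it takes over 72 s, if anything falls off the work surface, if the arm or the gripper's body presses on something with over 40 N, if the wrist force passes 120 N, or if a joint passes its speed limit or range.

## Robot

A 6-joint arm with a two-finger parallel gripper is mounted at the origin on the work surface. World frame = base frame: x ahead of the robot, y to its left, z up, the work surface at z = 0. Lengths are in m, angles in degrees, forces in N, time in s.
With the tool pointing down it reaches from about 0.3 to 0.775 m from the base axis. Payload 14.6 kg.
Tool frame: the origin (TCP) lies where the fingers leave the gripper's body, on its centre line; the fingertips stand 97 mm ahead of it and the grasp point (between the pads) lies 78 mm ahead of it; z points along the fingers, y is the line along which they close (so a half turn about z gives the same grasp; the last joint's range is limited). The gripper opens to 94 mm and grips with 3 to 60 N. Pads are 16 mm wide; open, the fingers measure 119 mm over their backs; the gripper's body (75 mm by 177 mm) begins 78 mm behind the grasp point.
Start: joints at [-80.478, 17.183, 87.147, -0, 75.671, -3.816], TCP at [0.127, -0.535, 0.303] pointing down, gripper open.
Joint ranges: [-173.82, 173.82], [-45.26, 126.66], [13.44, 144.39], [-59.66, 239.66], [0, 175.72], [-146.38, 146.38]. Speed limits (degrees/s): [127.2, 127.2, 147.25, 180, 180, 180].

## Interface

Orientations are given as [roll, pitch, yaw] about the fixed x, y, z axes, in that order (R = Rz(yaw) Ry(pitch) Rx(roll)).
In Python, from workcell import telemetry, viewer, job gives the robot as it stands. The module is installed in compiled form; this text tells all that it offers.
- The arm moves only by the tool apply_moves, never from a script. Its argument "motion" is a list that holds one entry, the list of rows, each a list of 5 numbers: the shift along the world's x, y, z in units of 3 cm (1.0 is 3 cm), then the turn about the world's z in units of 4 degrees (1.0 is 4 degrees), then the opening, from 0 (shut) to 1 (fully open). In form: [[[dx, dy, dz, turn, jaw], ...]]. A call has 1 to 10 rows; each row shifts and turns the commanded pose from where the row before left it; what a row does not reach is not made up. A row lasts 1/12 s, in which the tool goes at most 41.7 mm and 7.16 degrees, less where a joint would pass 70% of its speed; a pose out of reach is approached as far as the arm can. A call with a number of a shift or a turn outside -1 to 1 is refused whole. A call with a gripper value outside its range is refused whole. The fingers move at their own pace and stop on an object; "newtons" is the grip in N (left out, the last holds). Time passes only in rows, so rows that do not move let the fingers close. It gives the time, the measured TCP pose, the force, the opening and the grip force at its end, in the units of the state.
- telemetry.observe(): the state, without advancing time (a new reading comes with each control period).
- viewer.grab_frame(name): name is "side" or "top" or "wrist"; returns (picture, depth): 420x560x3 uint8, blue, green, red; 420x560 float32, m along the optical axis (not along the pixel's ray), 0 where there is no reading.
- viewer.camera_params(name): a dict with "intrinsics" (3x3 intrinsics, pixels), "R" (3x3) and "t" (3): a world point X has camera coordinates R X + t; the wrist camera has in their place "hand_eye" (4x4, takes a point from camera to tool coordinates, whose origin is the TCP and whose axes are the flange's). Camera axes: x right, y down, z forward; pixel columns grow to the right and rows downward; lengths in m; the calibration is good to about 2 mm. The wrist camera is an equidistant fisheye: a pixel r from the principal point sees the ray r / f radians off the axis. A picture is of the moment at which its call begins: read the wrist's pose just before it. camera_params takes no time and is no camera call.
- job.hand_in(): hands the job in; it is judged then, once.
Trained networks look in the newest picture that a camera, given by its name, has taken for a name from the list of things; names that differ only in an ending like _2 or _b are one class to them, and where a whole thing is asked for, a point or a joint stands for the part that bears it (a point fixed in the world has none). Each returns a list of dicts, best first, with "conf" (0 to 1); they miss things now and then, are a little off and sometimes report something else, mostly with a low value. They report only what shows in the picture. A call takes as long as a camera call. They do not tell look-alikes from the thing itself.
- viewer.spot_in(camera, thing): "bbox" ([left, top, right, bottom] as shares, 0 to 1, of the picture: columns of its width, rows of its height, round what is visible of it).
- viewer.silhouettes(camera, thing): "region" (420x560 bool, what is visible of it) and "bbox" ([left, top, right, bottom] as shares, 0 to 1, of the picture: columns of its width, rows of its height, round what is visible of it).
- viewer.mark_of(camera, thing): "at" ([column, row] as shares, 0 to 1, of the picture: columns of its width, rows of its height: a listed point, or the origin of a listed thing).
The state is a dict: "time": time; "joints": joint angles; "dq": joint speeds; "effort": joint torques, N m; "eef_pos": TCP position; "tool_rot": TCP orientation; "contact_force": force on the tool from outside, world axes, zero at the start; "torque": the same for the moment, N m; "grip_width": finger opening in m; "gripper_force": force on a finger pad.
Only numpy, scipy, OpenCV 4.12 (cv2) and the standard library are available. Lean on these libraries where they do the work, as an engineer would, in place of code of your own. Each camera call takes 0.05 s, during which the arm holds its last target. There are 200 camera calls.

## Working session

There is one attempt and no reset: what is moved stays moved. The work goes in short steps, Python scripts to look and compute and a tool call to move; the robot and the scene stay as the last step left them, time stands still between calls to the robot, and variables do not carry over. Pictures are saved under pics/ and viewed, at most 10 in all, crops included, and the job is handed in when it is done.

Besides the shell and the picture viewer there is one more tool, called after "Call:" as name(argument=value, ...), one argument or row to a line, values as JSON. apply_moves: Moves the arm, as the interface text tells. Its arguments: {"type":"object","properties":{"motion":{"type":"array"},"newtons":{"type":"number"}},"required":["motion"]}

```bash
mkdir -p pics
cat > h.py <<'E'
import numpy as np, cv2
from workcell import telemetry, viewer, job
def back(cam,u,v,d):
    p=viewer.camera_params(cam);K=np.array(p["intrinsics"]);R=np.array(p["R"]);t=np.array(p["t"])
    c=np.stack([(u-K[0,2])/K[0,0]*d,(v-K[1,2])/K[1,1]*d,d],-1)
    return (c-t)@R
def cloud(cam,dep):
    v,u=np.mgrid[:420,:560]
    return back(cam,u.astype(float),v.astype(float),dep.astype(float))
def proj(cam,X):
    p=viewer.camera_params(cam);c=np.array(p["K"] if "K" in p else p["intrinsics"])@(np.array(p["R"])@X+np.array(p["t"]))
    return c[:2]/c[2]
E
python3 - <<'E'
from h import *
print(telemetry.observe())
for c in ("top","side"):
    im,d=viewer.grab_frame(c); cv2.imwrite(f"pics/{c}0.png",im); np.save(c+"d.npy",d)
    p=viewer.camera_params(c); print(c,-np.array(p["R"]).T@np.array(p["t"]),np.array(p["R"])[2])
    P=cloud(c,d)
    for n in ("riser","rack","port","port_mouth","lever_end","valve_stem","manifold"):
        for f in (viewer.silhouettes,) if n in("riser","rack","port","manifold") else (viewer.mark_of,):
            for r in f(c,n)[:4]:
                if "region" in r:
                    m=r["region"]&(d>0); q=P[m]; print(c,n,round(r["conf"],2),(np.array(r["bbox"])*[560,420,560,420]).round(),m.sum(),np.median(q,0).round(3),np.percentile(q,2,axis=0).round(3),np.percentile(q,98,axis=0).round(3))
                else:
                    u,v=np.array(r["at"])*[560,420]; print(c,n,round(r["conf"],2),u.round(1),v.round(1),P[int(v),int(u)].round(3))
E
```

```text
{'time': 0.0, 'joints': array([-8.04785637e+01,  1.72150219e+01,  8.71802212e+01,  5.22480091e-04,
        7.56715461e+01, -3.81568143e+00]), 'dq': array([ 0.04217481, -0.0239349 , -0.0095623 , -0.05324177, -0.08054781,
       -0.05560575]), 'effort': array([ 1.81740354e-03, -5.31806874e+01, -3.52732480e+01,  7.09049497e-02,
        2.44153087e-02, -1.02508207e-04]), 'eef_pos': array([ 0.12684906, -0.53501301,  0.30209266]), 'tool_rot': array([-1.79933392e+02, -4.94957827e-03,  1.33369852e+01]), 'contact_force': array([ 0.60614998, -0.99944151,  0.15862666]), 'torque': array([-3.17152078e-02,  8.18864097e-05, -9.67464022e-03]), 'gripper_force': 0.0, 'grip_width': 0.09366625229752981}
top [ 0.45524306 -0.02853141  1.12910689] [ 0.10943958  0.01294401 -0.99390917]
top riser 0.77 [398. 191. 422. 203.] 173 [ 0.599 -0.321  0.12 ] [ 0.589 -0.338  0.004] [ 0.612 -0.314  0.133]
top riser 0.57 [336. 218. 348. 231.] 119 [ 0.532 -0.147  0.124] [ 0.521 -0.161  0.018] [ 0.546 -0.137  0.133]
top riser 0.56 [377. 198. 391. 208.] 151 [ 0.574 -0.246  0.137] [ 0.563 -0.262  0.044] [ 0.588 -0.237  0.14
[... 830 characters left out ...]
side riser 0.51 [257. 241. 271. 277.] 328 [ 0.537 -0.158  0.099] [ 0.524 -0.165  0.   ] [ 0.548 -0.099  0.132]
side riser 0.46 [322. 180. 353. 207.] 412 [0.758 0.123 0.005] [0.717 0.085 0.002] [0.798 0.168 0.008]
side rack 0.74 [207. 290. 302. 322.] 2711 [ 0.508 -0.264  0.045] [ 0.41  -0.282  0.004] [ 0.616 -0.219  0.048]
side port_mouth 0.72 276.9 167.8 [0.583 0.196 0.045]
side lever_end 0.61 252.9 160.8 [0.512 0.197 0.073]
side lever_end 0.28 281.1 215.5 [ 0.584 -0.029  0.082]
side valve_stem 0.74 271.9 161.2 [0.568 0.195 0.069]
side valve_stem 0.2 221.8 306.2 [ 0.441 -0.255  0.045]
side manifold 0.77 [247. 142. 302. 244.] 1133 [0.571 0.069 0.041] [ 0.509 -0.063 -0.001] [0.626 0.325 0.074]
```

Run:
```python
from h import *
a=cv2.imread("pics/top0.png")[160:290,130:440]; b=cv2.imread("pics/side0.png")[130:360,190:370]
cv2.imwrite("pics/topc.png",cv2.resize(a,None,fx=2.5,fy=2.5,interpolation=2)); cv2.imwrite("pics/sidec.png",cv2.resize(b,None,fx=2.6,fy=2.6,interpolation=2))
P=cloud("top",np.load("topd.npy"));Q=cloud("side",np.load("sided.npy"))
for nm,X in(("top",P),("side",Q)):
    # riser nose
    m=(abs(X[...,0]-.575)<.03)&(abs(X[...,1]+.248)<.03)&(X[...,2]>.10); q=X[m]; print(nm,"riser",len(q),q.min(0).round(4),q.max(0).round(4), q[q[:,2]>.138].mean(0).round(4))
    # manifold bar top
    m=(abs(X[...,2]-.05)<.004)&(abs(X[...,0]-.57)<.04)&(X[...,1]>-.1)&(X[...,1]<.17); q=X[m]; print("bar",len(q),q.min(0).round(4),q.max(0).round(4)); 
    r=cv2.minAreaRect(q[:,:2].astype(np.float32)); print(r)
    # tall things on bar
    for lo,hi in((.085,.12),(.12,.18)):
        m=(X[...,2]>lo)&(X[...,2]<hi)&(abs(X[...,0]-.58)<.05)&(X[...,1]>-.12)&(X[...,1]<.18); q=X[m]
        ys=np.round(q[:,1]/.02)*.02
        for y in np.unique(ys): s=q[ys==y]; print(lo,y,len(s),s.mean(0).round(3),s[:,2].max().round(3))
    m=(abs(X[...,2]-.045)<.003)&(abs(X[...,1]+.245)<.05)&(X[...,0]>.38)&(X[...,0]<.64); print("rack",cv2.minAreaRect(X[m][:,:2].astype(np.float32)))
```

```text
top riser 133 [ 0.5628 -0.2628  0.1089] [ 0.5896 -0.2364  0.1481] [ 0.5759 -0.2495  0.1436]
bar 739 [ 0.5575 -0.0548  0.0461] [0.6087 0.1697 0.054 ]
((0.5832334756851196, 0.0575677715241909), (0.04033977538347244, 0.22560259699821472), 4.789693355560303)
0.085 -0.02 19 [ 0.578 -0.018  0.1  ] 0.109
0.085 -0.0 3 [ 0.578 -0.008  0.099] 0.1
0.085 0.04 22 [0.578 0.041 0.1  ] 0.12
0.085 0.06 8 [0.573 0.055 0.099] 0.101
0.085 0.1 34 [0.577 0.105 0.101] 0.11
0.085 0.12 51 [0.578 0.119 0.1  ] 0.111
0.12 -0.04 20 [ 0.589 -0.033  0.151] 0.158
0.12 -0.02 96 [ 0.588 -0.02   0.158] 0.167
0.12 -0.0 62 [ 0.586 -0.002  0.153] 0.164
0.12 0.04 49 [0.584 0.044 0.125] 0.129
0.12 0.06 42 [0.584 0.055 0.125] 0.129
rack ((0.5118622183799744, -0.2464413195848465), (0.06091892346739769, 0.2146686166524887), 86.49163818359375)
side riser 233 [ 0.5652 -0.2663  0.1019] [ 0.5924 -0.2417  0.1478] [ 0.5786 -0.254   0.1441]
bar 303 [ 0.5594 -0.0597  0.0461] [0.6098 0.1493 0.0539]
((0.585926353931427, 0.04588720202445984), (0.03853065147995949, 0.20945681631565094), 4.7963738441467285)
0.085 -0.04 15 [ 0.593 -0.031  0.094] 0.102
0.085 -0.02 99 [ 0.592 -0.024  0.102] 0.12
0.085 -0.0 1 [ 0.583 -0.01   0.106] 0.106
0.085 0.04 39 [0.578 0.041 0.102] 0.12
0.085 0.06 1 [0.576 0.054 0.103] 0.103
0.085 0.1 58 [0.581 0.103 0.097] 0.11
0.085 0.12 41 [0.581 0.117 0.1  ] 0.108
0.12 -0.04 79 [ 0.593 -0.034  0.147] 0.161
0.12 -0.02 77 [ 0.59  -0.021  0.158] 0.164
0.12 -0.0 13 [ 0.586 -0.005  0.15 ] 0.161
0.12 0.04 48 [0.587 0.042 0.125] 0.128
0.12 0.06 19 [0.585 0.055 0.125] 0.128
rack ((0.5141966938972473, -0.24775084853172302), (0.06344214826822281, 0.21510489284992218), 86.5052490234375)
```

View pics/topc.png

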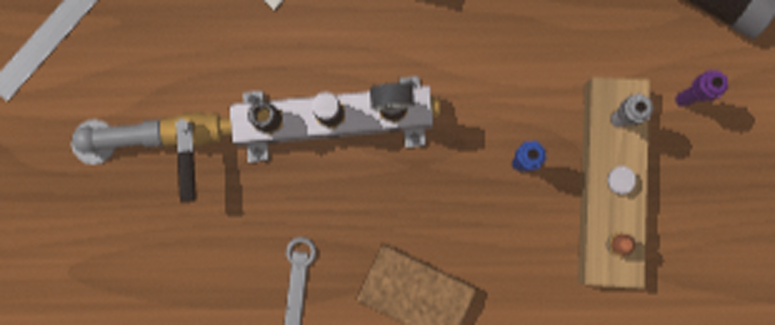

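View pics/sidec.png

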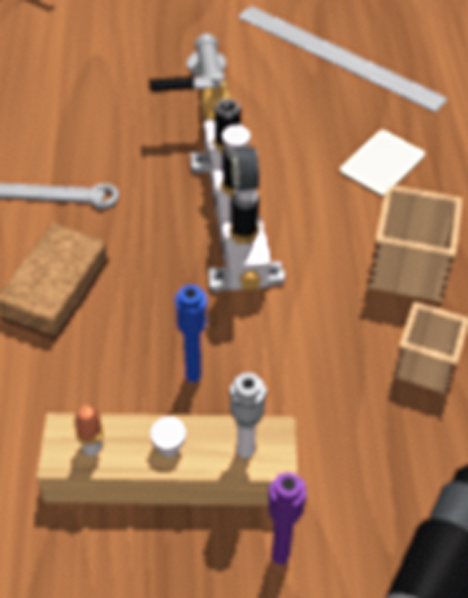

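Candidates for the riser in the top picture: the steel one in the rack at (384,203), blue at (342,222) and purple at (413,194). I choose the steel one. Its top is at z≈0.147, which matches the expected 0.145. The open port is the fitting at (235,206), next to the valve. I'm moving over the riser and will check from close up.

Call:
apply_moves(
  motion=[
    [[1, 0.63, 0, 1, 1], [1, 0.63, 0, 1, 1], [1, 0.63, 0, 1, 1], [1, 0.63, 0, 1, 1], [1, 0.63, 0, 1, 1], [1, 0.63, 0, 1, 1], [1, 0.63, 0, 1, 1], [1, 0.63, 0, 1, 1], [1, 0.63, 0, 1, 1], [1, 0.63, 0, 1, 1]],
  ],
)

```text
time: 1.63
eef_pos: [0.4282, -0.3449, 0.3028]
tool_rot: [180.0, 0.0, 53.5]
contact_force: [-0.1, -0.4, -0.2]
grip_width: 0.0943
gripper_force: 0.0
```

Call:
apply_moves(
  motion=[
    [[1, 0.63, 0, 1, 1], [1, 0.63, 0, 1, 1], [1, 0.63, 0, 1, 1], [1, 0.63, 0, 1, 1], [1, 0.63, 0, 1, 1], [0, 0, 0, 1, 0.8], [0, 0, 0, 1, 0.8], [0, 0, 0, 1, 0.8], [0, 0, 0, 0.3, 0.8], [0, 0, 0, 0, 0.8]],
  ],
)

```text
time: 2.47
eef_pos: [0.5769, -0.2517, 0.3026]
tool_rot: [-180.0, -0.0, 86.5]
contact_force: [0.3, -0.0, 1.1]
grip_width: 0.0754
gripper_force: 0.0
```

```bash
cat >> h.py <<'E'
from scipy.spatial.transform import Rotation as Ro
def wr():
    s=telemetry.observe(); p=viewer.camera_params("wrist"); T=np.eye(4); T[:3,:3]=Ro.from_euler("xyz",s["tool_rot"],degrees=True).as_matrix(); T[:3,3]=s["eef_pos"]
    im,d=viewer.grab_frame("wrist"); K=np.array(p["intrinsics"]); M=T@np.array(p["hand_eye"])
    v,u=np.mgrid[:420,:560].astype(float); x=(u-K[0,2])/K[0,0]; y=(v-K[1,2])/K[1,1]; r=np.hypot(x,y); k=np.tan(np.minimum(r,1.45))/np.maximum(r,1e-9)
    c=np.stack([x*k*d,y*k*d,d],-1); return s,im,d,c@M[:3,:3].T+M[:3,3]
E
python3 - <<'E'
from h import *
s,im,d,X=wr(); print(s["time"],s["eef_pos"],s["tool_rot"],s["joints"],s["grip_width"]); print(viewer.camera_params("wrist"))
cv2.imwrite("pics/w1.png",im)
m=(d>0)&(abs(X[...,0]-.577)<.03)&(abs(X[...,1]+.2515)<.03)
for lo,hi in((.139,.152),(.13,.139),(.10,.152)):
    q=X[m&(X[...,2]>lo)&(X[...,2]<hi)]; print(lo,len(q)); 
    if len(q)>5: print(q.mean(0),q.min(0),q.max(0),cv2.minEnclosingCircle(q[:,:2].astype(np.float32)))
for r in viewer.silhouettes("wrist","riser")[:3]: print(r["conf"],np.array(r["bbox"])*[560,420,560,420],np.median(X[r["region"]&(d>0)],0))
E
```

```text
2.4667 [ 0.57688851 -0.25165739  0.30256557] [-1.79993681e+02 -2.70949430e-03  8.65226326e+01] [-2.69020949e+01  2.74781620e+01  7.29925052e+01 -2.62649991e-05
  7.95362080e+01 -2.34247229e+01] 0.07543433720291927
{'intrinsics': array([[325.1922621 ,   0.        , 278.58662211],
       [  0.        , 325.1922621 , 211.43572182],
       [  0.        ,   0.        ,   1.        ]]), 'hand_eye': array([[-9.93049119e-05, -9.57040176e-01, -2.89955326e-01,
         8.47671579e-02],
       [ 9.99999736e-01,  1.13776169e-04, -7.18018369e-04,
        -3.91676142e-04],
       [ 7.20162432e-04, -2.89955321e-01,  9.57039912e-01,
        -8.13826159e-02],
       [ 0.00000000e+00,  0.00000000e+00,  0.00000000e+00,
         1.00000000e+00]])}
0.139 502
[ 0.57656093 -0.2506862   0.1442314 ] [ 0.56699459 -0.26086549  0.1391466 ] [ 0.58610194 -0.24185298  0.14711514] ((0.5765446424484253, -0.2515207529067993), 0.010067271068692207)
0.13 376
[ 0.57674863 -0.24667633  0.13587513] [ 0.56296502 -0.26462981  0.13009602] [ 0.59046538 -0.23749008  0.1389079 ] ((0.5765942335128784, -0.251261830329895), 0.014159495942294598)
0.1 1110
[ 0.57671243 -0.24737587  0.13570933] [ 0.56237022 -0.26462981  0.1003005 ] [ 0.59080092 -0.23735627  0.14711514] ((0.576585590839386, -0.25136372447013855), 0.014376235194504261)
0.74 [297.304 239.484 323.12  308.28 ] [ 0.60069476 -0.32169721  0.11224816]
0.72 [201.488  81.9   245.784 116.214] [ 0.53690803 -0.15206281  0.12207754]
```

View pics/w1.png

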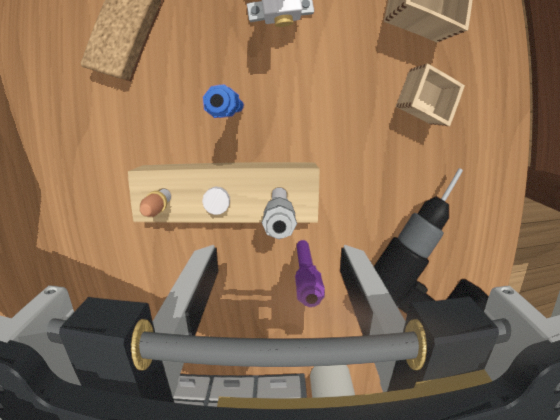

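The wrist picture shows the steel riser at (279,222) in the rack, with plug (216,201) and silencer (152,204) beside it. Blue is at (220,101) and purple at (311,290), both outside the rack. Next I'll check the sleeve's flat orientation.

Run:
```python
from h import *
s,im,d,X=wr()
m=(d>0)&(np.hypot(X[...,0]-.5766,X[...,1]+.2514)<.0165)&(X[...,2]>.128)&(X[...,2]<.1395)
q=X[m][:,:2]; 
for a in range(-20,25,5):
    w=[]
    for k in range(4):
        t=np.radians(a+45*k); e=q@[np.cos(t),np.sin(t)]; w.append(np.ptp(np.percentile(e,[1,99]))*1000)
    print(a,np.round(w,1),np.mean(w).round(2))
```

```text
-20 [26.1 26.1 26.2 26. ] 26.1
-15 [26.4 26.4 26.6 26.2] 26.39
-10 [26.4 26.7 26.7 26.3] 26.52
-5 [26.1 26.8 26.8 26.4] 26.52
0 [26.2 26.8 26.5 26.3] 26.46
5 [26.3 26.6 26.2 26.1] 26.3
10 [26.2 26.2 25.6 25.8] 25.94
15 [25.9 25.9 25.7 25.7] 25.79
20 [25.9 25.9 25.9 25.8] 25.87
```

Call:
apply_moves(
  motion=[
    [[0, 0, -0.6, 0, 0.6], [0, 0, -0.6, 0, 0.6], [0, 0, -0.5, 0, 0.6]],
  ],
)

```text
time: 2.87
eef_pos: [0.5767, -0.2517, 0.2507]
tool_rot: [-180.0, -0.0, 86.4]
contact_force: [1.1, -0.2, -0.1]
grip_width: 0.059
gripper_force: 0.0
```

Call:
apply_moves(
  motion=[
    [[0, 0, 0, 1, 0.6], [0, 0, 0, 1, 0.6], [0, 0, 0, 1, 0.6], [0, 0, -0.4, 1, 0.6], [0, 0, -0.4, 0.9, 0.6], [0, 0, -0.4, 0, 0.6], [0, 0, -0.4, 0, 0.6], [0, 0, -0.12, 0, 0.6]],
  ],
)

```text
time: 3.53
eef_pos: [0.5764, -0.2515, 0.1978]
tool_rot: [-179.9, -0.1, 106.0]
contact_force: [-0.9, 0.3, -0.0]
grip_width: 0.0562
gripper_force: 0.0
```

Call:
apply_moves(
  motion=[
    [[0, 0, 0, 0, 0.2], [0, 0, 0, 0, 0.2], [0, 0, 0, 0, 0.2], [0, 0, 0, 0, 0.2], [0, 0, 0, 0, 0.2], [0, 0, 0, 0, 0.2], [0, 0, 0, 0, 0.2], [0, 0, 0, 0, 0.2]],
  ],
  newtons=40,
)

```text
time: 4.2
eef_pos: [0.5771, -0.2517, 0.2006]
tool_rot: [180.0, 0.0, 106.1]
contact_force: [-0.3, 0.1, 4.7]
grip_width: 0.0255
gripper_force: 40.0
```

Call:
apply_moves(
  motion=[
    [[0, 0, 0.2, 0, 0.2], [0, 0, 0.4, 0, 0.2], [0, 0, 0.6, 0, 0.2], [0, 0, 0.8, 0, 0.2], [0, 0, 0.8, 0, 0.2], [0, 0, 0.8, 0, 0.2], [0, 0, 0.8, 0, 0.2], [0, 0, 0.8, 0, 0.2], [0, 0, 0.6, 0, 0.2], [0, 0, 0.3, 0, 0.2]],
  ],
)

```text
time: 5.03
eef_pos: [0.5767, -0.2516, 0.3867]
tool_rot: [179.9, 0.1, 106.1]
contact_force: [-0.6, -0.3, -1.1]
grip_width: 0.0254
gripper_force: 40.0
```

Call:
apply_moves(
  motion=[
    [[0, 0.4, 0, 0, 0.2], [0, 0.8, 0, 0, 0.2], [0, 1, 0, 0, 0.2], [0, 1, 0, 0, 0.2], [0, 1, 0, 0, 0.2], [0, 1, 0, 0, 0.2], [0, 1, 0, 0, 0.2], [0, 0.8, 0, 0, 0.2], [0, 0.5, 0, 0, 0.2], [0, 0.2, 0, 0, 0.2]],
  ],
)

```text
time: 5.87
eef_pos: [0.5763, -0.0179, 0.3819]
tool_rot: [-179.9, -0.1, 106.3]
contact_force: [0.2, -0.9, -1.6]
grip_width: 0.0253
gripper_force: 40.0
```

Run:
```python
from h import *
s,im,d,X=wr(); print(s["time"],s["eef_pos"],s["tool_rot"],s["contact_force"],s["grip_width"]); cv2.imwrite("pics/w2.png",im)
print([ (r["conf"],(np.array(r["at"])*[560,420]).round(1), X[int(r["at"][1]*420),int(r["at"][0]*560)].round(4)) for r in viewer.mark_of("wrist","port_mouth")])
m=(d>0)&(np.hypot(X[...,0]-.5795,X[...,1]-.111)<.025)&(X[...,2]>.100)&(X[...,2]<.112); q=X[m]; print(len(q),q[:,:3].mean(0),cv2.minEnclosingCircle(q[:,:2].astype(np.float32)),q.min(0),q.max(0))
```

```text
5.8667 [ 0.57633706 -0.01792039  0.38193936] [-1.79907777e+02 -5.69987008e-02  1.06274015e+02] [ 0.18898681 -0.87358147 -1.5862918 ] 0.025316966941991058
[(0.64, array([319.5,  79.9]), array([0.5831, 0.118 , 0.0888]))]
170 [0.57830694 0.11356543 0.10439218] ((0.5785241723060608, 0.11317580193281174), 0.01342074479907751) [0.56603762 0.1014598  0.1000348 ] [0.59157238 0.12559707 0.10750137]
```

View pics/w2.png

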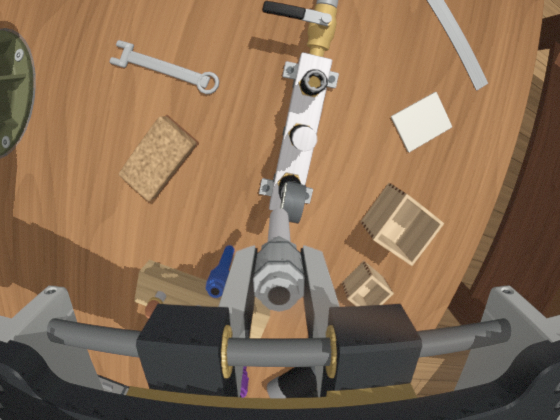

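The riser is held straight (column 279). The open port shows at (315,80), plug (303,138), gauge (292,195). Moving nearer to refine the port position.

Call:
apply_moves(
  motion=[
    [[0.03, 0.4, 0, 0, 0.2], [0.02, 0.8, 0, 0, 0.2], [0, 0.6, 0, 0, 0.2], [0, 0.2, 0, 0, 0.2], [0, 0, 0, 0, 0.2]],
  ],
)

```text
time: 6.38
eef_pos: [0.5784, 0.0401, 0.3828]
tool_rot: [-180.0, -0.0, 106.2]
contact_force: [-0.2, 0.0, -1.5]
grip_width: 0.0257
gripper_force: 40.0
```

Run:
```python
from h import *
for i in range(2):
    s,im,d,X=wr(); print(s["time"],s["eef_pos"],s["tool_rot"],s["contact_force"])
    for z in(.100,.104):
        m=(d>0)&(np.hypot(X[...,0]-.5785,X[...,1]-.113)<.022)&(X[...,2]>z)&(X[...,2]<.112); q=X[m]; print(len(q),q.mean(0).round(4),cv2.minEnclosingCircle(q[:,:2].astype(np.float32)),q.min(0).round(4),q.max(0).round(4))
im2,d=viewer.grab_frame("side"); P=cloud("side",d); e=s["eef_pos"]
m=(np.hypot(P[...,0]-e[0],P[...,1]-e[1])<.03)&(P[...,2]>e[2]-.21)&(P[...,2]<e[2]-.12)&(d>0); q=P[m]
for z in np.arange(-.19,-.12,.01):
    k=q[abs(q[:,2]-e[2]-z)<.005]; print(round(z,3),len(k), (k.mean(0)-e).round(4) if len(k) else "", )
print("tip z rel",q[:,2].min()-e[2])
```

```text
6.3833 [0.57838652 0.04009195 0.38275905] [-1.79976728e+02 -7.81693074e-03  1.06184331e+02] [-0.23586327  0.02456176 -1.50146841]
168 [0.5781 0.113  0.1044] ((0.5781563520431519, 0.11275237798690796), 0.01317693293094635) [0.5659 0.0999 0.1001] [0.5911 0.1251 0.1069]
126 [0.5777 0.1127 0.1053] ((0.5783118009567261, 0.11316665261983871), 0.011676965281367302) [0.5672 0.102  0.104 ] [0.5891 0.1237 0.1069]
6.4333 [0.578409   0.03923463 0.38278562] [-1.79977675e+02  4.85159119e-03  1.06150877e+02] [-0.0982204  -0.26186727 -1.86256359]
169 [0.5778 0.1127 0.1044] ((0.5777666568756104, 0.11307751387357712), 0.012717075645923615) [0.5662 0.1011 0.1001] [0.5904 0.1251 0.1069]
132 [0.5777 0.1124 0.1053] ((0.5785045623779297, 0.11261093616485596), 0.011847001500427723) [0.567  0.1021 0.104 ] [0.5896 0.1238 0.1069]
-0.19 0 
-0.18 13 [ 0.0023 -0.007  -0.1788]
-0.17 22 [ 0.0012 -0.0068 -0.17  ]
-0.16 19 [ 0.0015 -0.0061 -0.16  ]
-0.15 20 [ 0.002  -0.0069 -0.1497]
-0.14 22 [ 0.0018 -0.006  -0.1398]
-0.13 23 [ 0.0028 -0.0065 -0.1298]
-0.12 12 [ 0.0022 -0.0073 -0.1222]
tip z rel -0.1821354167930203
```

Call:
apply_moves(
  motion=[
    [[0, 0.5, 0, 0, 0.2], [0, 0.8, 0, 0, 0.2], [0, 0.7, 0, 0, 0.2], [0, 0.34, 0, 0, 0.2], [0, 0.1, -0.3, 0, 0.2], [0, 0, -0.6, 0, 0.2], [0, 0, -0.7, 0, 0.2], [0, 0, -0.6, 0, 0.2], [0, 0, -0.3, 0, 0.2], [0, 0, 0, 0, 0.2]],
  ],
)

```text
time: 7.37
eef_pos: [0.5781, 0.1115, 0.3056]
tool_rot: [-179.8, -0.0, 106.1]
contact_force: [1.3, 0.3, -2.5]
grip_width: 0.0258
gripper_force: 40.0
```

Run:
```python
from h import *
print([telemetry.observe()[k] for k in("time","eef_pos","contact_force")])
a,_=viewer.grab_frame("side"); 
o=[cv2.resize(a[120:240,220:340],None,fx=3.3,fy=3.3,interpolation=2)]
s,im,d,X=wr(); o.append(cv2.resize(im[150:290,200:340],(396,396),interpolation=2)); print(s["eef_pos"])
cv2.imwrite("pics/s3.png",np.hstack(o))
```

```text
[7.3667, array([0.57805172, 0.11149429, 0.3056433 ]), array([ 1.28171671,  0.26385191, -2.49830566])]
[0.57838572 0.11170964 0.3074588 ]
```

View pics/s3.png

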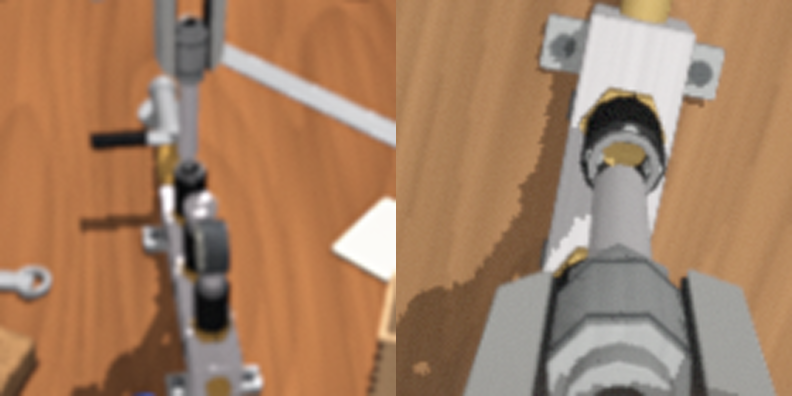

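The side view shows the tube above the port. In the wrist view the tube (622,220) is centred on the collar (624,160). Lowering into the mouth.

Call:
apply_moves(
  motion=[
    [[0, 0.03, -0.2, 0, 0.2], [0, 0, -0.2, 0, 0.2], [0, 0, -0.15, 0, 0.2], [0, 0, -0.1, 0, 0.2], [0, 0, -0.05, 0, 0.2], [0, 0, 0, 0, 0.2]],
  ],
)

```text
time: 7.97
eef_pos: [0.5783, 0.1135, 0.2867]
tool_rot: [-180.0, -0.0, 106.1]
contact_force: [-0.1, -0.1, -1.8]
grip_width: 0.0261
gripper_force: 40.0
```

Call:
apply_moves(
  motion=[
    [[0, 0, -0.05, 0, 0.2], [0, 0, -0.05, 0, 0.2], [0, 0, 0, 0, 0.2]],
  ],
)

```text
time: 8.22
eef_pos: [0.5784, 0.1134, 0.284]
tool_rot: [180.0, 0.0, 106.1]
contact_force: [0.9, -0.0, -1.3]
grip_width: 0.0257
gripper_force: 40.0
```

Call:
apply_moves(
  motion=[
    [[0, 0, -0.05, 0, 0.2], [0, 0, -0.05, 0, 0.2], [0, 0, -0.05, 0, 0.2], [0, 0, -0.05, 0, 0.2], [0, 0, 0, 0, 0.2]],
  ],
)

```text
time: 8.63
eef_pos: [0.5784, 0.1134, 0.2776]
tool_rot: [-180.0, 0.0, 106.1]
contact_force: [2.2, -0.2, -1.4]
grip_width: 0.0258
gripper_force: 40.0
```

Call:
apply_moves(
  motion=[
    [[0, 0, -0.05, 0, 0.2], [0, 0, -0.05, 0, 0.2], [0, 0, -0.05, 0, 0.2], [0, 0, -0.05, 0, 0.2], [0, 0, 0, 0, 0.2]],
  ],
)

```text
time: 9.05
eef_pos: [0.5786, 0.1134, 0.2724]
tool_rot: [179.9, 0.0, 106.1]
contact_force: [1.9, -0.5, 3.7]
grip_width: 0.026
gripper_force: 40.0
```

Call:
apply_moves(
  motion=[
    [[0, 0, -0.04, 0, 0.2], [0, 0, -0.04, 0, 0.2], [0, 0, 0, 0, 0.2]],
  ],
)

```text
time: 9.3
eef_pos: [0.5785, 0.1135, 0.2699]
tool_rot: [179.9, 0.0, 106.1]
contact_force: [1.8, -0.6, 1.9]
grip_width: 0.0256
gripper_force: 40.0
```

Call:
apply_moves(
  motion=[
    [[0, 0, -0.04, 0, 0.2], [0, 0, -0.04, 0, 0.2], [0, 0, 0, 0, 0.2]],
  ],
)

```text
time: 9.55
eef_pos: [0.5784, 0.1135, 0.2672]
tool_rot: [180.0, 0.0, 106.1]
contact_force: [2.6, -1.0, 1.0]
grip_width: 0.0261
gripper_force: 40.0
```

Call:
apply_moves(
  motion=[
    [[0, 0, -0.02, 0, 0.2], [0, 0, -0.02, 0, 0.2]],
  ],
)

```text
time: 9.72
eef_pos: [0.5785, 0.1134, 0.2663]
tool_rot: [180.0, 0.0, 106.1]
contact_force: [1.3, -1.6, 5.9]
grip_width: 0.0259
gripper_force: 40.0
```

Call:
apply_moves(
  motion=[
    [[0, 0, -0.02, 0, 0.2]],
  ],
)

```text
time: 9.8
eef_pos: [0.5785, 0.1134, 0.2657]
tool_rot: [180.0, 0.0, 106.1]
contact_force: [1.8, -0.5, 5.8]
grip_width: 0.0258
gripper_force: 40.0
```

Call:
apply_moves(
  motion=[
    [[0, 0, -0.02, 0, 0.2], [0, 0, -0.02, 0, 0.2]],
  ],
)

```text
time: 9.97
eef_pos: [0.5785, 0.1134, 0.2645]
tool_rot: [180.0, 0.0, 106.1]
contact_force: [1.3, -0.5, 5.4]
grip_width: 0.0257
gripper_force: 40.0
```

Call:
apply_moves(
  motion=[
    [[0, 0, -0.02, 0, 0.2], [0, 0, -0.02, 0, 0.2]],
  ],
)

```text
time: 10.13
eef_pos: [0.5785, 0.1134, 0.2633]
tool_rot: [180.0, 0.0, 106.1]
contact_force: [1.6, -0.8, 5.6]
grip_width: 0.0254
gripper_force: 40.0
```

Call:
apply_moves(
  motion=[
    [[0, 0, -0.02, 0, 0.2], [0, 0, -0.02, 0, 0.2]],
  ],
)

```text
time: 10.3
eef_pos: [0.5785, 0.1134, 0.2628]
tool_rot: [179.9, 0.0, 106.1]
contact_force: [-1.8, -2.3, 16.0]
grip_width: 0.0259
gripper_force: 40.0
```

Call:
apply_moves(
  motion=[
    [[0, 0, -0.005, 0, 0.2], [0, 0, 0, 0, 0.2], [0, 0, 0, 0, 0.2], [0, 0, 0, 0, 0.2]],
  ],
)

```text
time: 10.63
eef_pos: [0.5785, 0.1134, 0.2627]
tool_rot: [179.9, 0.0, 106.1]
contact_force: [-1.5, -1.1, 10.9]
grip_width: 0.026
gripper_force: 40.0
```

Call:
apply_moves(
  motion=[
    [[0, 0, -0.01, 0, 0.2], [0, 0, 0, 0, 0.2], [0, 0, 0, 0, 0.2]],
  ],
)

```text
time: 10.88
eef_pos: [0.5785, 0.1134, 0.2627]
tool_rot: [179.9, 0.0, 106.1]
contact_force: [-2.7, -1.4, 14.1]
grip_width: 0.0262
gripper_force: 40.0
```

The force rises without any further motion, so the tube is on the stop. Relieving the push, letting go and rising.

Call:
apply_moves(
  motion=[
    [[0, 0, 0.02, 0, 0.2], [0, 0, 0, 0, 0.55], [0, 0, 0, 0, 0.55], [0, 0, 0, 0, 0.55], [0, 0, 0, 0, 0.55], [0, 0, 0, 0, 0.55], [0, 0, 0.2, 0, 0.55], [0, 0, 0.6, 0, 0.55], [0, 0, 1, 0, 0.55], [0, 0, 1, 0, 0.55]],
  ],
)

```text
time: 11.72
eef_pos: [0.5781, 0.1134, 0.347]
tool_rot: [-179.9, -0.0, 106.1]
contact_force: [1.0, -0.4, 0.7]
grip_width: 0.0515
gripper_force: 0.0
```

Run:
```python
from h import *
s,im,d,X=wr(); print(s["time"],s["eef_pos"],s["contact_force"],s["grip_width"])
for c in("side","top"):
    im,d=viewer.grab_frame(c); P=cloud(c,d)
    m=(d>0)&(np.hypot(P[...,0]-.5785,P[...,1]-.113)<.025)&(P[...,2]>.1)&(P[...,2]<.225); q=P[m]; print(c,len(q),np.percentile(q,99,axis=0),q[q[:,2]>.19].mean(0))
    for n in("lever_end","valve_stem"):
        for r in viewer.mark_of(c,n)[:1]:
            u,v=np.array(r["at"])*[560,420]; print(n,r["conf"],u.round(),v.round(),P[int(v),int(u)].round(4))
    for r in viewer.silhouettes(c,"lever")[:1]:
        q=P[r["region"]&(d>0)]; q=q[(q[:,2]>.062)&(q[:,2]<.08)]; print(r["conf"],len(q),q.mean(0).round(4),cv2.minAreaRect(q[:,:2].astype(np.float32)))
    cv2.imwrite(f"pics/{c}4.png",im)
a=cv2.imread("pics/side4.png")[110:240,220:340]; cv2.imwrite("pics/s4.png",cv2.resize(a,None,fx=4,fy=4,interpolation=2))
```

```text
11.7167 [0.57810208 0.11340622 0.34695541] [ 0.96903274 -0.3955295   0.67704264] 0.051450724974531445
side 308 [0.59350337 0.11952922 0.20898382] [0.58021518 0.10796869 0.20094035]
lever_end 0.62 249.0 161.0 [0.5033 0.1975 0.0733]
valve_stem 0.75 272.0 160.0 [0.5679 0.2004 0.0686]
top 1 [0.57501758 0.10017385 0.10064804] [nan nan nan]
valve_stem 0.79 205.0 209.0 [0.5349 0.1185 0.4359]<stdin>:5: RuntimeWarning: Mean of empty slice.
  ret = um.true_divide(
```

View pics/s4.png

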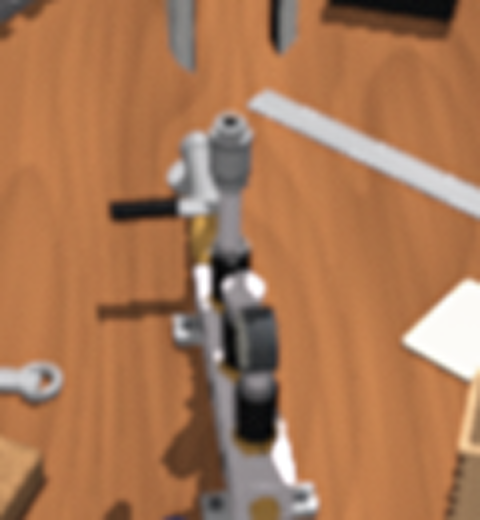

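The riser stands upright in the port, its nose at (230,120) and its top at z≈0.209. The lever still points across the pipe, at (145,210). Going to the lever's -y side with the fingers closed.

Call:
apply_moves(
  motion=[
    [[-0.4, 0.3, 0, 0.9, 0], [-0.6, 0.5, 0, 1, 0], [-0.6, 0.5, 0, 1, 0], [-0.47, 0.35, 0, 0.85, 0], [0, 0, 0, 0, 0], [0, 0, 0, 0, 0], [0, 0, 0, 0, 0], [0, 0, 0, 0, 0]],
  ],
  newtons=40,
)

```text
time: 12.83
eef_pos: [0.5168, 0.1624, 0.3457]
tool_rot: [-180.0, -0.0, 121.0]
contact_force: [0.4, -0.0, 0.3]
grip_width: 0.0022
gripper_force: 0.0
```

Run:
```python
from h import *
s,im,d,X=wr(); print(s["time"],s["eef_pos"],s["tool_rot"],s["contact_force"],s["grip_width"])
cv2.imwrite("pics/w5.png",im)
m=(d>0)&(X[...,2]>.066)&(X[...,2]<.080)&(X[...,0]>.47)&(X[...,0]<.55)&(X[...,1]>.14)&(X[...,1]<.25); q=X[m]; print(len(q),q.mean(0).round(4),cv2.minAreaRect(q[:,:2].astype(np.float32)))
for lo in(.49,.50,.51,.52,.53):
    k=q[abs(q[:,0]-lo)<.005]; 
    if len(k): print(lo,k[:,1].min().round(4),k[:,1].max().round(4))
for r in viewer.mark_of("wrist","valve_stem")[:1]: u,v=np.array(r["at"])*[560,420]; print(u,v,X[int(v),int(u)])
```

```text
12.8333 [0.51682868 0.16241457 0.34565428] [-1.79971785e+02 -2.33543819e-03  1.21036765e+02] [ 0.41335827 -0.03940445  0.28922601] 0.0022011473692052598
738 [0.5211 0.1948 0.0715] ((0.5214762687683105, 0.19450531899929047), (0.057145457714796066, 0.016408594325184822), 4.2316083908081055)
0.49 0.1861 0.1991
0.5 0.1848 0.2012
0.51 0.1853 0.2022
0.52 0.1862 0.2029
0.53 0.187 0.2034
335.328 192.40200000000002 [0.56973017 0.19582614 0.0748958 ]
```

View pics/w5.png

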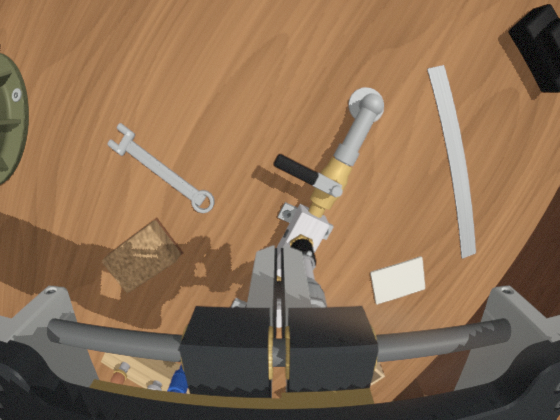

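The lever sleeve at (295,168) is as expected, with its edge at y≈0.186. The riser is right of the fingers, near (310,275). Descending.

Call:
apply_moves(
  motion=[
    [[0, 0, -0.4, 0, 0], [0, 0, -0.8, 0, 0], [0, 0, -0.9, 0, 0], [0, 0, -0.9, 0, 0], [0, 0, -0.9, 0, 0], [0, 0, -0.9, 0, 0], [0, 0, -0.8, 0, 0], [0, 0, -0.5, 0, 0], [0, 0, -0.2, 0, 0], [0, 0, 0, 0, 0]],
  ],
)

```text
time: 13.77
eef_pos: [0.5161, 0.1626, 0.1558]
tool_rot: [-179.9, -0.0, 121.1]
contact_force: [-0.3, -0.4, 0.0]
grip_width: 0.0005
gripper_force: 0.0
```

Call:
apply_moves(
  motion=[
    [[0, 0.1, 0, 0, 0], [0, 0.2, 0, 0, 0], [0, 0.2, 0, 0, 0], [0, 0.2, 0, 0, 0]],
  ],
)

```text
time: 14.1
eef_pos: [0.5162, 0.1841, 0.1579]
tool_rot: [-180.0, 0.0, 121.1]
contact_force: [-3.6, -7.1, 3.5]
grip_width: 0.0002
gripper_force: 3.6
```

Call:
apply_moves(
  motion=[
    [[-0.05, 0.28, 0, 0, 0], [0, 0.33, 0, 0, 0], [0.06, 0.32, 0, 0, 0], [0.11, 0.31, 0, 0, 0], [0.16, 0.28, 0, 0, 0]],
  ],
)

```text
time: 14.52
eef_pos: [0.5247, 0.2301, 0.1579]
tool_rot: [-180.0, 0.1, 121.2]
contact_force: [-2.1, -6.7, 0.7]
grip_width: 0.0006
gripper_force: 2.6
```

Call:
apply_moves(
  motion=[
    [[0.21, 0.25, 0, 0, 0], [0.25, 0.21, 0, 0, 0], [0.28, 0.16, 0, 0, 0]],
  ],
)

```text
time: 14.77
eef_pos: [0.5463, 0.2486, 0.1574]
tool_rot: [-179.8, 0.0, 121.2]
contact_force: [-34.9, -16.6, 4.9]
grip_width: 0.0005
gripper_force: 19.1
```

Call:
apply_moves(
  motion=[
    [[-0.05, -0.02, 0, 0, 0], [0, 0, 0, 0, 0]],
  ],
)

```text
time: 14.93
eef_pos: [0.5451, 0.2482, 0.1573]
tool_rot: [-180.0, -0.0, 121.2]
contact_force: [-3.7, 0.1, -3.2]
grip_width: 0.0008
gripper_force: 1.6
```

Run:
```python
from h import *
s,im,d,X=wr(); print(s["time"],s["eef_pos"],s["contact_force"]); cv2.imwrite("pics/w6.png",im)
im,d=viewer.grab_frame("side"); P=cloud("side",d)
m=(d>0)&(P[...,2]>.065)&(P[...,2]<.080)&(P[...,0]>.52)&(P[...,0]<.61)&(P[...,1]>.205)&(P[...,1]<.30); q=P[m]; print(len(q),q.mean(0).round(4),cv2.minAreaRect(q[:,:2].astype(np.float32)))
```

```text
14.9333 [0.54505911 0.24819802 0.15732317] [-3.67115795  0.14549236 -3.21449446]
75 [0.5593 0.2388 0.073 ] ((0.5649641156196594, 0.2375526875257492), (0.04534205421805382, 0.05714160576462746), 34.24463653564453)
```

Hard stop felt. Backing away from the lever to -x, then up, and checking.

Call:
apply_moves(
  motion=[
    [[-0.4, 0.05, 0, 0, 0], [-0.6, 0.1, 0, 0, 0], [-0.3, 0, 0.5, 0, 0], [0, 0, 1, 0, 0], [0, 0, 1, 0, 0], [0, 0, 1, 0, 0], [-0.5, 0, 1, 0, 0], [-1, 0, 0.5, 0, 0], [-1, 0, 0, 0, 0], [-0.5, 0, 0, 0, 0]],
  ],
)

```text
time: 15.87
eef_pos: [0.4144, 0.2522, 0.3089]
tool_rot: [179.8, 0.0, 121.2]
contact_force: [-0.3, -0.5, -0.5]
grip_width: 0.0005
gripper_force: 0.0
```

Run:
```python
from h import *
s=telemetry.observe(); print(s["time"],s["eef_pos"],s["contact_force"])
b=[]
for c in("side","top"):
    im,d=viewer.grab_frame(c); P=cloud(c,d)
    m=(d>0)&(P[...,2]>.062)&(P[...,2]<.082)&(P[...,0]>.52)&(P[...,0]<.61)&(P[...,1]>.20)&(P[...,1]<.30); q=P[m]; print(len(q),q.mean(0).round(4),cv2.minAreaRect(q[:,:2].astype(np.float32)))
    m=(d>0)&(np.hypot(P[...,0]-.5785,P[...,1]-.113)<.025)&(P[...,2]>.19)&(P[...,2]<.225); q=P[m]; print(c,len(q),q.max(0),q.mean(0))
    x=im[120:240,220:340] if c=="side" else im[160:250,170:290]
    b.append(cv2.resize(x,(390,390 if c=="side" else 292),interpolation=2))
b[1]=cv2.copyMakeBorder(b[1],0,98,0,0,0); cv2.imwrite("pics/fin.png",np.hstack(b))
```

```text
15.8667 [0.41442909 0.25223863 0.30890912] [-0.2900193  -0.50849991 -0.53051715]
54 [0.5672 0.2377 0.0718] ((0.5675273537635803, 0.2358456552028656), (0.009950206615030766, 0.07030662894248962), 3.815894603729248)
side 97 [0.59360365 0.12294449 0.20918777] [0.58041743 0.10780667 0.20084567]
188 [0.5677 0.2385 0.0716] ((0.5678799748420715, 0.23745062947273254), (0.016366729512810707, 0.07531227916479111), 4.081173419952393)
top 122 [0.59129705 0.1261741  0.21159303] [0.57689899 0.11288034 0.20305526]
```

View pics/fin.png

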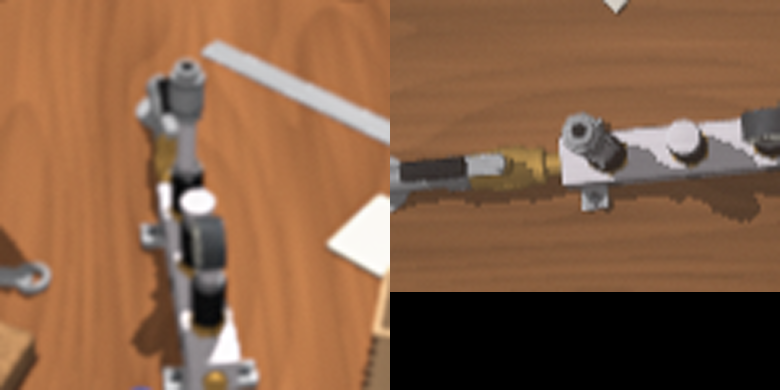

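The final view shows the lever lying along the pipe (435,170 in the top half). It is at 4.1° and the bar at 4.8°, so the valve is fully open. The riser is unchanged in the port (585,130) and nothing touches the robot.

```bash
python3 -c "
from workcell import job; print(job.hand_in())"
```

```text
the job is handed in; nothing more can be done
None
```

I pushed the riser home onto the port's stop, then swung the valve lever fully open to its hard stop, and handed the job in at about 16 s; no verdict was returned.

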